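Close the washed storage jars

ROBOT

A 6-joint arm with a two-finger parallel gripper is mounted at the origin on a cart in front of the work surface, level with it; the furniture and walls round the work are solid. World frame = base frame: x ahead of the robot, y to its left, z up, the work surface at z = 0. Lengths are in mm, angles in rad, forces in N, time in s.
With the tool pointing down it reaches from about 275 to 750 mm from the base axis. Payload 10.2 kg.
Tool frame: the origin (TCP) lies between the finger pads; the fingertips stand 11 mm ahead of it and the grasp point (between the pads) lies 8 mm behind it; z points along the fingers, y is the line along which they close (so a half turn about z gives the same grasp; the last joint's range is limited). The gripper opens to 85 mm and grips with 20 to 120 N. Pads are 22 mm wide; open, the fingers measure 114 mm over their backs; the gripper's body (76 mm by 85 mm) begins 54 mm behind the grasp point. The pads swing forward as they close: fully open they stand 13 mm farther back than shut.
Start: joints at [1.111, 0.313, 1.498, -0, 1.331, -0.223], TCP at [123.174, 510.352, 242.294] pointing down, gripper open.
Joint ranges: [-2.94, 2.94], [-0.97, 2.17], [0.19, 2.56], [-1.23, 4.37], [0.02, 3.11], [-2.88, 2.88]. Speed limits (rad/s): [2.39, 2.39, 3.01, 3.14, 3.14, 3.14].

INTERFACE

Orientations are given as a unit quaternion [w, x, y, z].
In Python, from rig import sense, eyes, finish_job gives the robot as it stands.
- The arm moves only by the shell command python3 -m jog 'ROWS' [FORCE]. ROWS is JSON, a list of rows, each a list of 7 numbers: the shift along the tool's x, y, z in m, then the turn, a rotation vector about the tool's x, y, z in rad, then the finger opening in m, from 0 to 0.0854. In form: [[dx, dy, dz, rx, ry, rz, gripper], ...]. A call has 1 to 5 rows; each row shifts and turns the commanded pose from where the row before left it, along the tool's axes as they then stand; what a row does not reach is not made up. A row lasts 1/10 s, in which the tool goes at most 50 mm and 8.59 degrees, less where a joint would pass 70% of its speed; a pose out of reach is approached as far as the arm can. A call is refused whole if a number of a shift passes 0.05 or a number of a turn 0.15, either way. A call with a gripper value outside its range is refused whole. The fingers move at their own pace and stop on an object; FORCE is the grip in N (left out, the last holds). Time passes only in rows, so rows that do not move let the fingers close. It gives the time, the measured TCP pose, the force, the opening and the grip force at its end, in the units of the state.
- sense(): the state, without advancing time (a new reading comes with each control period).
- eyes.capture(name): name is "scene" or "top" or "wrist"; returns the picture (400x640x3 uint8, red, green, blue); there is no depth.
- eyes.calibration(name): a dict with "fx", "fy", "cx", "cy" (pixels), "dist" ([k1, k2, p1, p2, k3] as OpenCV has them; the pictures are not rectified), "cam_to_world" (4x4, takes a point from camera to world coordinates); the wrist camera has in their place "mount" (4x4, takes a point from camera to tool coordinates, whose origin is the TCP and whose axes are the flange's). Camera axes: x right, y down, z forward; pixel columns grow to the right and rows downward; lengths in mm; the calibration is good to about 2 mm. A picture is of the moment at which its call begins: read the wrist's pose just before it. calibration takes no time and is no camera call.
- finish_job(): hands the job in; it is judged then, once.
The state is a dict: "time_s": time; "joints": joint angles; "dq": joint speeds; "tau": joint torques, N m; "eef_pos": TCP position; "ee_rot": TCP orientation; "force": force on the tool from outside, world axes, zero at the start; "wrist_torque": the same for the moment, N m; "grip_width": opening from 0.0 (shut) to 1.0 (fully open); "grip_force": force on a finger pad.
Only numpy, scipy, OpenCV 4.12 (cv2) and the standard library are available. Lean on these libraries where they do the work, as an engineer would, in place of code of your own. Each camera call takes 0.05 s, during which the arm holds its last target. There are 200 camera calls.

TASK

The four washed glass jars are dry: close each one with its own lid. The three wooden lids belong on the three plain jars by size and must sit fully home, flat on the rim; the brass-coloured twist lid belongs on the jar with the threaded neck and must be screwed on clockwise as far as it will go (turning it backward until it drops past the threads starts it without cross-threading). Leave the jars standing upright about where they are, within a hand's breadth.

Things in the scene. Friction and masses are not known exactly. Their poses are not given: they have to be found in the camera images.
- jar_wide: Open straight glass jar, empty, no thread, standing upright. Body 80 mm across, 72 mm high; mouth 62 mm across inside, 70 mm outside, its glass wall 4 mm. Takes the largest wooden lid, whose disc then lies on the rim. Loose, about 0.6 kg. Origin: centre of its underside; z up.
- jar_middle: Open straight glass jar, empty, no thread, standing upright. Body 68 mm across, 70 mm high; mouth 50 mm across inside, 58 mm outside, its glass wall 4 mm. Takes the middle-sized wooden lid, whose disc then lies on the rim. Loose, about 0.5 kg. Origin: centre of its underside; z up.
- jar_narrow: Open straight glass jar, empty, no thread, standing upright. Body 56 mm across, 66 mm high; mouth 38 mm across inside, 46 mm outside, its glass wall 4 mm. Takes the smallest wooden lid, whose disc then lies on the rim. Loose, about 0.4 kg. Origin: centre of its underside; z up.
- lid_wide: The largest of three turned wooden lids: a disc 78 mm across and 10 mm thick with a round knob on top (28 mm across, 27 mm high) and under it a plug 56 mm across and 14 mm deep with a bevelled foot. Stands on its plug, 51 mm high over all. Loose, under 0.15 kg. Origin: centre of the plug's underside; the knob lies from 24 to 51 mm above it.
- lid_middle: The middle-sized of three turned wooden lids: a disc 64 mm across and 10 mm thick with a round knob on top (26 mm across, 27 mm high) and under it a plug 44 mm across and 14 mm deep with a bevelled foot. Stands on its plug, 51 mm high over all. Loose, under 0.15 kg. Origin: centre of the plug's underside; the knob lies from 24 to 51 mm above it.
- lid_narrow: The smallest of three turned wooden lids: a disc 52 mm across and 10 mm thick with a round knob on top (24 mm across, 27 mm high) and under it a plug 32 mm across and 14 mm deep with a bevelled foot. Stands on its plug, 51 mm high over all. Loose, under 0.15 kg. Origin: centre of the plug's underside; the knob lies from 24 to 51 mm above it.
- jar_twist: Empty glass twist-off jar, body 68 mm across, neck 44 mm across, rim at 74 mm, about 0.6 kg, loose. Neck has 4 sloping thread ribs (50 deg long, 52 mm across; tops 8 to 10 mm below the rim, stop under the clockwise end) with 40 deg gaps, gap centres 52.5 deg anticlockwise (from above) of its x axis and every 90 deg on. Origin: centre of underside, z up.
- lid_twist: Brass-coloured twist-off lid, no knob, 60 mm across, 18.5 high, open side down, 4 lugs inside its lower edge, on its x and y axes. On the jar it rests on the ribs, origin 64 to 66 mm up; turned anticlockwise up to 90 deg it drops at a gap to 57.5 mm; then clockwise about 50 deg to the stops, where its x axis lies along the jar's x or y. Origin: centre of lower edge. 0.04 kg.

How it is judged:
By the outcome, as a careful person would: the job done as asked, in the order asked, and still so for the second after the job is handed in, with the robot touching nothing.
It also fails if it takes over 106 s, if anything falls off the work surface, if the arm or the gripper's body presses on something with over 40 N, if the wrist force passes 120 N, or if a joint passes its speed limit or range.

## Working session

There is one attempt and no reset: what is moved stays moved. The work goes in short steps, Python scripts to look and compute and a shell command to move; the robot and the scene stay as the last step left them, time stands still between calls to the robot, and variables do not carry over. Pictures are saved under pics/ and viewed, at most 14 in all, crops included, and the job is handed in when it is done.

```bash
ls; mkdir -p pics; cat > h.py <<'E'
import numpy as np,cv2,json
from rig import sense,eyes,finish_job
from scipy.spatial.transform import Rotation as R
def snap(n,f):
    im=eyes.capture(n); cv2.imwrite('pics/'+f+'.png',im[:,:,::-1]); return im
def tool():
    s=sense(); q=s['ee_rot']; T=np.eye(4); T[:3,:3]=R.from_quat([q[1],q[2],q[3],q[0]]).as_matrix(); T[:3,3]=s['eef_pos']; return T
def ray(n,px,z,T=None):
    c=eyes.calibration(n); K=np.array([[c['fx'],0,c['cx']],[0,c['fy'],c['cy']],[0,0,1.]])
    M=np.array(c['cam_to_world']) if 'cam_to_world' in c else (tool() if T is None else T)@np.array(c['mount'])
    p=cv2.undistortPoints(np.array(px,float).reshape(-1,1,2),K,np.array(c['dist'],float)).reshape(-1,2)
    d=np.c_[p,np.ones(len(p))]@M[:3,:3].T; o=M[:3,3]
    return o+d*((z-o[2])/d[:,2])[:,None]
def proj(n,P,T=None):
    c=eyes.calibration(n); K=np.array([[c['fx'],0,c['cx']],[0,c['fy'],c['cy']],[0,0,1.]])
    M=np.array(c['cam_to_world']) if 'cam_to_world' in c else (tool() if T is None else T)@np.array(c['mount'])
    W=np.linalg.inv(M); return cv2.projectPoints(np.array(P,float).reshape(-1,1,3),W[:3,:3],W[:3,3],K,np.array(c['dist'],float))[0].reshape(-1,2)
E
python3 - <<'E'
from h import *
s=sense();print(s)
for n in('top','scene','wrist'): snap(n,n+'0'); c=eyes.calibration(n);print(n,c)
print(tool())
E
```

```text
pics
{'time_s': 0.0, 'joints': array([ 1.11059679e+00,  3.13447936e-01,  1.49842755e+00, -2.91931462e-05,
        1.33098333e+00, -2.23396596e-01]), 'dq': array([ 0.00094042, -0.0007626 ,  0.00050674,  0.00065837,  0.00065981,
       -0.00105255]), 'tau': array([-4.47696439e-04, -4.12276089e+01, -2.59737790e+01, -2.00140544e-04,
        4.25342252e-03, -5.44452504e-06]), 'eef_pos': array([123.07184735, 510.12673596, 241.73970682]), 'ee_rot': array([-1.98840979e-04,  1.18121547e-01,  9.92998942e-01, -6.01212386e-04]), 'force': array([-0.01188445,  0.68916897, -0.44731761]), 'wrist_torque': array([ 0.04187488, -0.08090165, -0.02844578]), 'grip_force': 0.0, 'grip_width': 1.0015516997484004}
top {'fx': 405.78215909125447, 'fy': 405.78215909125447, 'cx': 316.8922699117669, 'cy': 199.1053401269373, 'dist': array([-0.06072742,  0.        ,  0.        ,  0.        ,  0.        ]), 'cam_to_world': array([[-2.18706751e-03, -9.80102954e-01,  1.98477750e-01,
         2.74251389e+02],
       [-9.99882245e-01,  5.15805049e-03,  1.44530586e-02,
         2.19136803e+02],
       [-1.51892437e-02, -1.
[... 798 characters left out ...]
74, 'dist': array([-0.0283035,  0.       ,  0.       ,  0.       ,  0.       ]), 'mount': array([[ 6.34456363e-04, -9.65595965e-01, -2.60046209e-01,
         6.50472808e+01],
       [ 9.99999758e-01,  6.87293896e-04, -1.12256987e-04,
        -6.44463316e-02],
       [ 2.87123066e-04, -2.60046074e-01,  9.65596166e-01,
        -1.31295289e+02],
       [ 0.00000000e+00,  0.00000000e+00,  0.00000000e+00,
         1.00000000e+00]])}
[[-9.72088990e-01  2.34612099e-01 -3.99518159e-04  1.23095063e+02]
 [ 2.34612355e-01  9.72088671e-01 -8.11327014e-04  5.10190238e+02]
 [ 1.98019943e-04 -8.82413954e-04 -9.99999591e-01  2.41901129e+02]
 [ 0.00000000e+00  0.00000000e+00  0.00000000e+00  1.00000000e+00]]
```

View pics/top0.png

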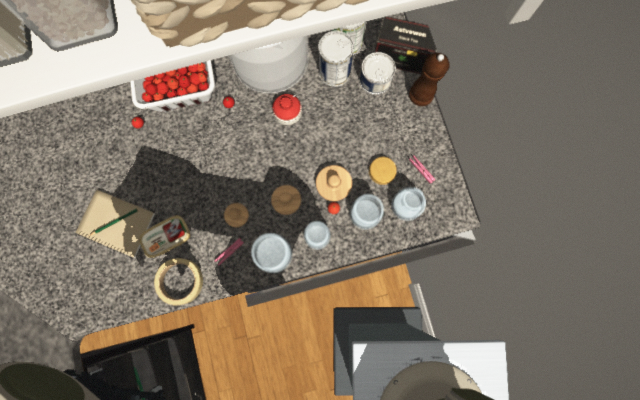

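View pics/scene0.png

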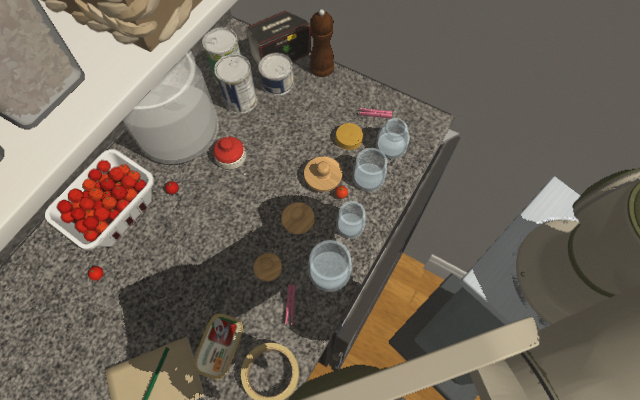

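The top view shows the lids at about narrow (236,215), middle (286,199), wide (333,182) and brass (383,170). The jars are at wide (271,252), narrow (317,235), middle (367,211) and twist (409,203). A tomato lies at (334,209), between the wide lid and the middle jar.

```bash
python3 - <<'E'
from h import *
np.set_printoptions(precision=1,suppress=True)
L=dict(lid_n=((236,215),22),lid_m=((286,199),22),lid_w=((333,182),24),lid_t=((383,170),18),j_w=((271,252),60),j_n=((317,235),55),j_m=((367,211),58),j_t=((409,203),60),tom=((334,209),12))
for k,(p,z) in L.items(): print(k,ray('top',[p],z)[0])
sc=dict(lid_n=((267,266),22),lid_m=((298,218),22),lid_w=((323,174),24),lid_t=((349,136),18),j_w=((330,264),50),j_n=((351,219),45),j_m=((370,169),45),j_t=((393,138),50))
for k,(p,z) in sc.items(): print(k,ray('scene',[p],z)[0])
E
```

```text
lid_n [413.4 405.2  22. ]
lid_m [447.8 298.2  22. ]
lid_w [484.4 196.8  24. ]
lid_t [512.3  87.   18. ]
j_w [331.7 323.5  60. ]
j_n [366.2 231.2  55. ]
j_m [414.6 128.9  58. ]
j_t [430.4  42.6  60. ]
tom [427.2 195.   12. ]
lid_n [416.3 405.8  22. ]
lid_m [446.7 299.5  22. ]
lid_w [481.5 198.   24. ]
lid_t [511.1  91.6  18. ]
j_w [332.1 326.4  50. ]
j_n [367.7 235.6  45. ]
j_m [416.2 131.6  45. ]
j_t [431.2  47.1  50. ]
```

View pics/wrist0.png

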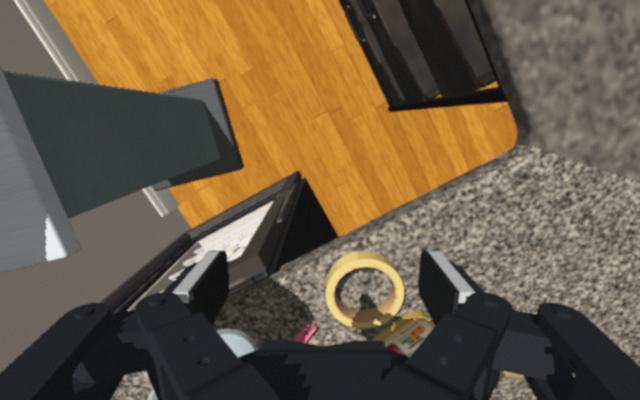

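The wrist view looks along the tool: image up is tool +x, towards the robot, and image right is tool +y. The target region lies between the fingers near the image centre. I'm moving above the smallest lid to take a close measurement.

```bash
cat >> h.py <<'E'
def need(p):
    T=tool(); return np.round(T[:3,:3].T@(np.array(p,float)-T[:3,3]),1)
E
python3 -m jog '[[-0.0385,-0.0042,0.0085,0,0,0,0.05],[-0.0385,-0.0042,0.0085,0,0,0,0.05],[-0.0385,-0.0042,0.0085,0,0,0,0.05],[-0.0385,-0.0042,0.0085,0,0,0,0.05]]'
python3 -m jog '[[-0.0385,-0.0042,0.0085,0,0,0,0.05],[-0.0385,-0.0042,0.0085,0,0,0,0.05],[-0.0385,-0.0042,0.0085,0,0,0,0.05],[-0.0385,-0.0042,0.0085,0,0,0,0.05],[0,0,0,0,0,0,0.05]]'
python3 - <<'E'
from h import *
snap('wrist','w1'); print(sense()['eef_pos'],sense()['joints'],need([415,405,174]))
E
```

```text
time_s: 0.55
eef_pos: [270.2, 457.1, 207.8]
ee_rot: [-0.0, 0.118, 0.993, -0.0]
force: [0.2, 1.0, 0.5]
grip_width: 0.581
grip_force: 0.0
time_s: 1.05
eef_pos: [417.9, 403.2, 172.5]
ee_rot: [-0.001, 0.12, 0.993, -0.001]
force: [-0.1, 1.0, 0.7]
grip_width: 0.587
grip_force: 0.0
[415.99017723 404.25039848 173.13984268] [ 5.69239204e-01  4.92672838e-01  1.42153883e+00 -4.53869362e-05
  1.22930443e+00 -7.61855698e-01] [ 1.1  0.5 -0.9]
```

View pics/w1.png

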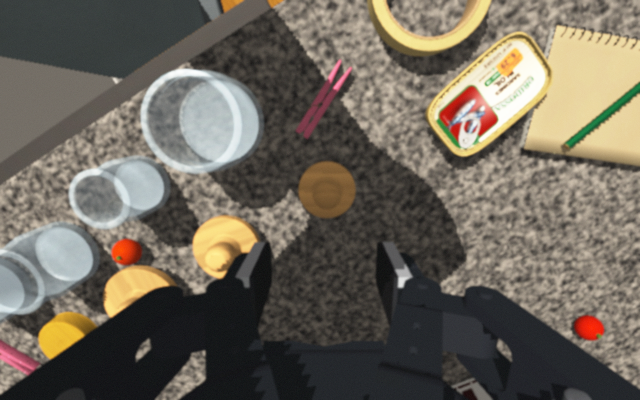

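The small lid's disc is centred near (327,190). The jars' rims show as pale rings on the left, and the wide jar is at (202,120). I'll measure the lid, then move over the narrow jar with the same relative height.

```bash
cat >> h.py <<'E'
def lid(guess,z=24,name='lid',lo=(8,70,60),hi=(28,255,255)):
    T=tool(); im=eyes.capture('wrist'); hsv=cv2.cvtColor(im,cv2.COLOR_RGB2HSV)
    m=cv2.morphologyEx(cv2.inRange(hsv,np.array(lo),np.array(hi)),cv2.MORPH_CLOSE,np.ones((5,5)))
    m=cv2.morphologyEx(m,cv2.MORPH_OPEN,np.ones((5,5)))
    cs=cv2.findContours(m,cv2.RETR_EXTERNAL,cv2.CHAIN_APPROX_NONE)[0]
    g=proj('wrist',[[*guess,z]],T)[0]
    c=min((c for c in cs if cv2.contourArea(c)>400),key=lambda c:np.hypot(*(c[:,0].mean(0)-g)))
    e=cv2.fitEllipse(cv2.convexHull(c)); p=ray('wrist',[e[0]],z,T)[0]
    b=ray('wrist',cv2.convexHull(c)[:,0],z,T); (cx,cy),r=cv2.minEnclosingCircle(b[:,:2].astype(np.float32))
    print(name,'ellipse',np.round(e[0]),np.round(e[1]),'xy',np.round(p[:2],1),'circ',np.round([cx,cy,r],1)); return p,im
E
python3 - <<'E'
from h import *
lid((415,405)); print(need([367,233,66+149]))
E
```

```text
lid ellipse [326. 191.] [58. 59.] xy [415.7 406.2] circ [416.2 406.1  27.1]
[   6.  -178.5  -41.1]
```

```bash

python3 -m jog '[[0.0015,-0.0446,-0.0103,0,0,0,0.05],[0.0015,-0.0446,-0.0103,0,0,0,0.05],[0.0015,-0.0446,-0.0103,0,0,0,0.05],[0.0015,-0.0446,-0.0103,0,0,0,0.05],[0,0,0,0,0,0,0.05]]'
python3 - <<'E'
from h import *
T=tool();im=snap('wrist','w2'); print(T[:3,3]); 
print(proj('wrist',[[367,233,66],[367,233,24],[367,233,0]],T))
g=cv2.cvtColor(im,cv2.COLOR_RGB2GRAY)
g=cv2.resize(g,None,fx=2,fy=2)
print(cv2.HoughCircles(cv2.GaussianBlur(g,(5,5),0),cv2.HOUGH_GRADIENT,1,30,param1=100,param2=40,minRadius=40,maxRadius=90))
E
```

```text
time_s: 1.65
eef_pos: [365.6, 231.3, 217.1]
ee_rot: [0.001, 0.119, 0.993, 0.0]
force: [0.1, 1.4, 0.3]
grip_width: 0.586
grip_force: 0.0
[365.59655147 231.32463741 217.06300403]
[[325.5172932  192.16489136]
 [325.23785203 182.89901799]
 [325.10693516 178.559365  ]]
[[[848.5 257.5  81.7]
  [807.5 264.5  66.9]
  [650.5 388.5  57. ]]]
```

View pics/w2.png

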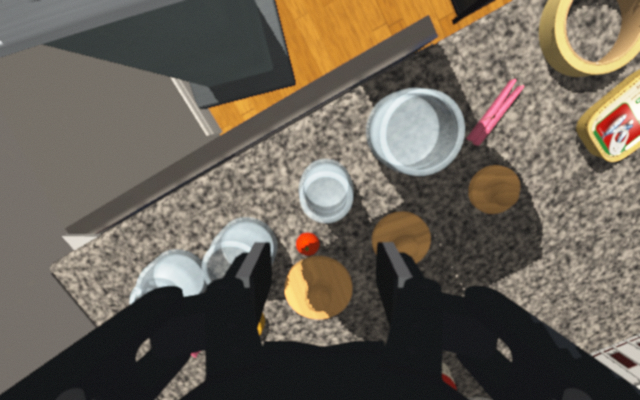

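```bash
python3 - <<'E'
import cv2
im=cv2.imread('pics/w2.png')
cv2.imwrite('pics/c2.png',cv2.resize(im[80:230,285:475],None,fx=4,fy=4,interpolation=cv2.INTER_CUBIC))
E
```

```text
(no output)
```

View pics/c2.png

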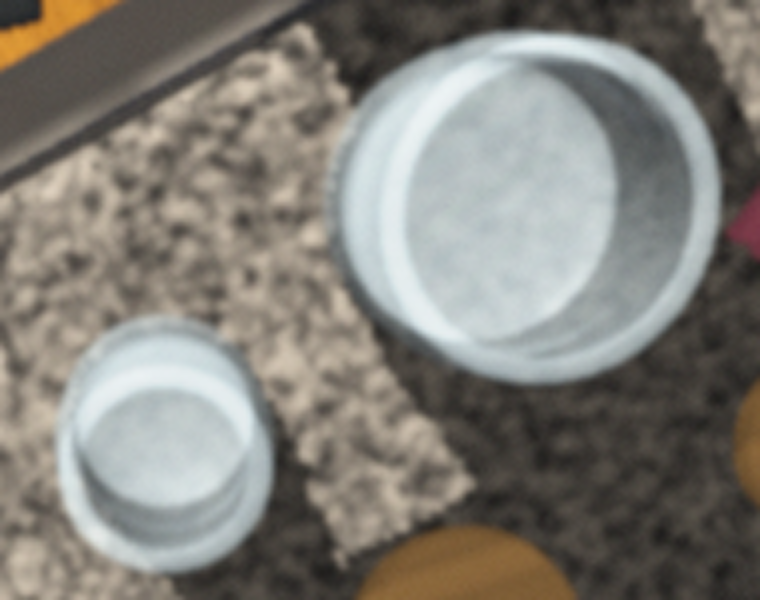

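The crop shows the narrow jar's rim ring with its outer edge from about (60..273, 362..570), so its centre is about (326.5,196.5) in the full image. The wide jar's rim centre is near (423,132.5).

```bash
python3 - <<'E'
from h import *
T=tool()
print(ray('wrist',[[326.5,196.5]],66,T),ray('wrist',[[423,132.5]],72,T)); print(need([416,406,100]))
E
```

```text
[[371.78832973 234.5942151   66.        ]] [[335.10209144 327.66364487  72.        ]]
[ -7.2 179.8 116.9]
```

```bash

python3 -m jog '[[-0.0014,0.036,0.0234,0,0,0,0.05],[-0.0014,0.036,0.0234,0,0,0,0.05],[-0.0014,0.036,0.0234,0,0,0,0.05],[-0.0014,0.036,0.0234,0,0,0,0.05],[-0.0014,0.036,0.0234,0,0,0,0.05]]'
python3 -m jog '[[0,0,0.02,0,0,0,0.05],[0,0,0.02,0,0,0,0.05],[0,0,0,0,0,0,0.05]]'
python3 - <<'E'
from h import *
print(need([416,406,39])); snap('wrist','w3')
E
```

```text
time_s: 2.2
eef_pos: [415.1, 409.8, 96.9]
ee_rot: [-0.0, 0.117, 0.993, 0.0]
force: [0.3, -0.2, 0.3]
grip_width: 0.587
grip_force: 0.0
time_s: 2.5
eef_pos: [413.7, 407.5, 55.5]
ee_rot: [-0.002, 0.117, 0.993, -0.002]
force: [-1.0, 0.6, -0.1]
grip_width: 0.586
grip_force: 0.0
[-2.6 -0.8 16.4]
```

View pics/w3.png

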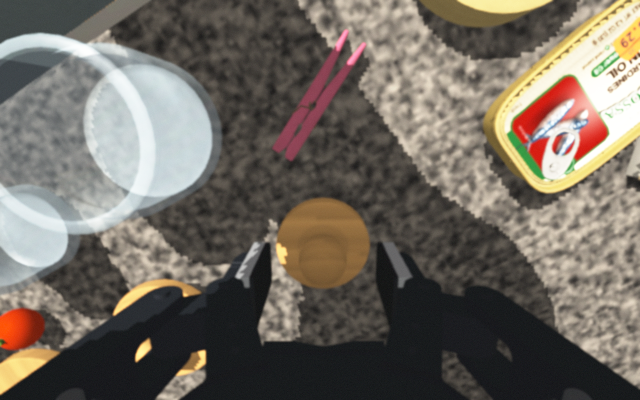

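The knob and disc are centred between the fingers. I'm descending, gripping and lifting.

```bash

python3 -m jog '[[-0.0025,-0.001,0.016,0,0,0,0.05],[0,0,0,0,0,0,0.05],[0,0,0,0,0,0,0.0],[0,0,0,0,0,0,0.0],[0,0,0,0,0,0,0.0]]' 40
python3 -m jog '[[0,0,0,0,0,0,0.0],[0,0,-0.02,0,0,0,0],[0,0,-0.04,0,0,0,0],[0,0,-0.04,0,0,0,0],[0,0,-0.04,0,0,0,0]]' 40
python3 - <<'E'
from h import *
print(sense()['grip_width']); T=tool(); p,_=lid(T[:2,3],T[2,3]-15); print(need(p)); print(need([371,234,66-14+39+30]))
E
```

```text
time_s: 3.05
eef_pos: [418.6, 405.7, 43.9]
ee_rot: [0.001, 0.118, 0.993, 0.001]
force: [-0.6, -0.2, 5.8]
grip_width: 0.265
grip_force: 39.2
time_s: 3.55
eef_pos: [418.0, 405.1, 184.5]
ee_rot: [0.0, 0.118, 0.993, 0.0]
force: [0.0, 0.8, -0.4]
grip_width: 0.264
grip_force: 39.3
0.2638074684188688
lid ellipse [324. 242.] [ 99. 101.] xy [412.2 406.5] circ [413.3 406.2  26.1]
[ 7.8 -2.  22.1]
[   7.8 -179.8   69.1]
```

```bash

python3 -m jog '[[0,0,0,0,0,0,0.0],[0,0,0,0,0,0,0]]'
cat >> h.py <<'E'
def intool(p,T): return np.round(T[:3,:3].T@(np.array(p,float)-T[:3,3]),1)
E
python3 - <<'E'
from h import *
for i in range(3):
    T=tool(); p,_=lid(T[:2,3],T[2,3]-15); print(T[:3,3],intool(p,T))
print(need([371,234,66-14+40+30]))
E
```

```text
time_s: 3.8
eef_pos: [417.8, 405.0, 181.8]
ee_rot: [-0.0, 0.118, 0.993, -0.0]
force: [0.4, -0.6, -0.8]
grip_width: 0.263
grip_force: 39.3
lid ellipse [324. 242.] [ 99. 101.] xy [412.  406.4] circ [413.  405.9  26.1]
[417.84126483 404.96000947 181.76621729] [ 6.  0. 15.]
lid ellipse [324. 242.] [ 99. 101.] xy [411.9 406.3] circ [412.9 405.9  26.1]
[417.68848927 404.86268346 181.18862476] [ 6.  0. 15.]
lid ellipse [324. 242.] [ 99. 101.] xy [411.9 406.2] circ [413.  406.2  26.1]
[417.72725434 404.84611585 181.02549294] [ 6.  0. 15.]
[   5.3 -177.    59.4]
```

```bash

python3 -m jog '[[0.0004,-0.044,0,0,0,0,0],[0.0004,-0.044,0,0,0,0,0],[0.0004,-0.044,0.005,0,0,0,0],[0.0004,-0.0446,0.015,0,0,0,0],[0,0,0.02,0,0,0,0]]'
python3 -m jog '[[0,0,0.019,0,0,0,0],[0,0,0,0,0,0,0],[0,0,0,0,0,0,0]]'
python3 - <<'E'
from h import *
T=tool();w=snap('wrist','w4');s=snap('scene','s4');t=snap('top','t4');print(T[:3,3],need([374.7,233.5,122]))
print(proj('scene',[[372,234,66]]),proj('top',[[372,234,66]]))
f=lambda i,x,y,d:cv2.resize(i[y-d:y+d,x-d:x+d,::-1],(390,390),interpolation=cv2.INTER_CUBIC)
a=proj('scene',[[372,234,66]])[0].astype(int);b=proj('top',[[372,234,66]])[0].astype(int);c=proj('wrist',[[372,234,66]],T)[0].astype(int)
cv2.imwrite('pics/c4.png',np.hstack([f(s,*a,45),f(w,*c,75)])); print(a,b,c)
E
```

```text
time_s: 4.45
eef_pos: [374.1, 230.8, 141.9]
ee_rot: [-0.0, 0.12, 0.993, -0.001]
force: [0.5, 1.3, -0.7]
grip_width: 0.261
grip_force: 39.5
time_s: 4.75
eef_pos: [375.2, 234.0, 123.5]
ee_rot: [-0.0, 0.118, 0.993, -0.0]
force: [0.7, 0.0, -0.2]
grip_width: 0.264
grip_force: 39.5
[375.22059158 233.96962466 123.50829398] [ 0.7 -0.9  2.2]
[[350.58322151 212.42915483]] [[315.51110121 231.52372213]]
[350 212] [315 231] [322 220]
```

View pics/c4.png

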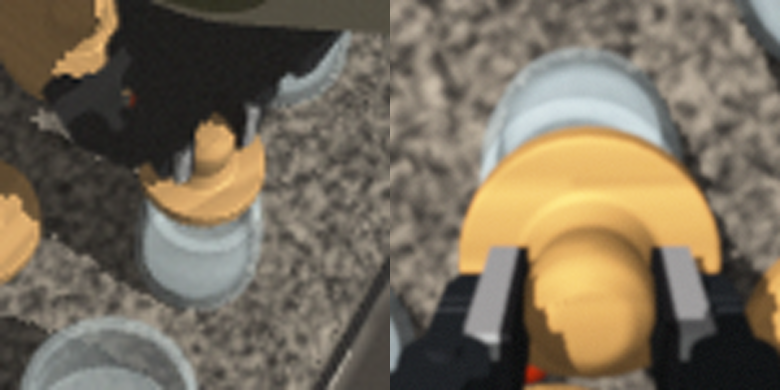

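```bash
python3 - <<'E'
from h import *
T=tool()
print(intool(ray('wrist',[[321.2,182.3]],66,T)[0],T)-[23,0,0],intool(ray('wrist',[[324,194.2]],T[2,3]-15,T)[0],T)-[26,0,0])
print(intool(ray('wrist',[[321.2,163.5]],0,T)[0],T)-[28,0,0])
E
```

```text
[ 4.1 -1.4 58.1] [ 4.   0.2 15. ]
[  1.3  -1.8 124.1]
```

Held lid and rim agree to about 1.5 mm, with the jar about 1 mm towards tool −y. I'll shift and lower, watching the force.

```bash

python3 -m jog '[[0,-0.001,0.01,0,0,0,0],[0,0,0.008,0,0,0,0],[0,0,0.005,0,0,0,0],[0,0,0.003,0,0,0,0],[0,0,0,0,0,0,0]]'
python3 -m jog '[[0,0,0.003,0,0,0,0],[0,0,0.002,0,0,0,0],[0,0,0,0,0,0,0]]'
```

```text
time_s: 5.4
eef_pos: [374.9, 232.9, 97.1]
ee_rot: [-0.0, 0.118, 0.993, -0.0]
force: [1.1, -0.0, -0.6]
grip_width: 0.262
grip_force: 39.5
time_s: 5.7
eef_pos: [376.5, 233.3, 95.1]
ee_rot: [0.002, 0.118, 0.993, 0.001]
force: [-5.7, -3.7, 28.6]
grip_width: 0.265
grip_force: 43.4
```

```bash

python3 -m jog '[[0,0,0,0,0,0,0.05],[0,0,0,0,0,0,0.05],[0,0,0,0,0,0,0.05],[0,0,-0.03,0,0,0,0.05],[0,0,-0.05,0,0,0,0.05]]'
python3 -m jog '[[0,0,-0.04,0,0,0,0.05],[0,0,0,0,0,0,0.05],[0,0,0,0,0,0,0.05]]'
python3 - <<'E'
from h import *
T=tool();w=snap('wrist','w5');print(T[:3,3]); lid((372,234),76)
s=snap('scene','s5')
f=lambda i,x,y,d:cv2.resize(i[y-d:y+d,x-d:x+d,::-1],(390,390),interpolation=cv2.INTER_CUBIC)
a=proj('scene',[[372,234,66]])[0].astype(int);c=proj('wrist',[[372,234,66]],T)[0].astype(int)
cv2.imwrite('pics/c5.png',np.hstack([f(s,*a,40),f(w,*c,100)])); print(c, need([447,299,24+149]))
E
```

```text
time_s: 6.2
eef_pos: [373.6, 232.4, 171.3]
ee_rot: [-0.003, 0.118, 0.993, -0.001]
force: [0.9, 0.1, 0.3]
grip_width: 0.586
grip_force: 0.0
time_s: 6.5
eef_pos: [375.0, 232.9, 212.4]
ee_rot: [0.0, 0.118, 0.993, 0.0]
force: [-0.1, -1.1, -1.0]
grip_width: 0.585
grip_force: 0.0
[374.98156209 232.94267737 212.39044297]
lid ellipse [324. 194.] [59. 62.] xy [373.  233.6] circ [373.4 233.3  26.8]
[323 189] [-55.1  81.5  37.8]
```

View pics/c5.png

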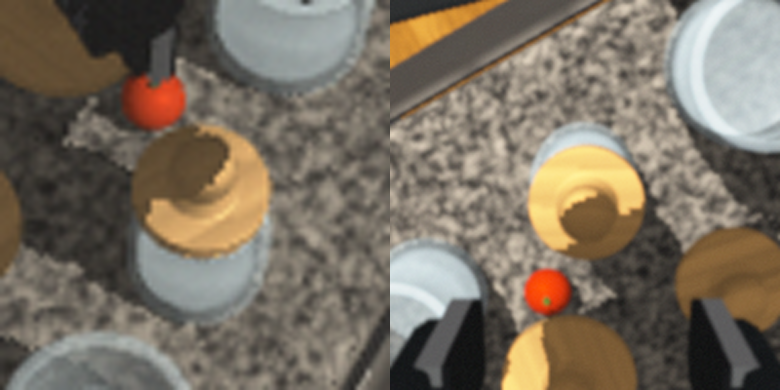

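The narrow lid sits flat on its jar: disc radius reads 26.8 at rim height and it is level. Next I'll look at the middle jar, then its lid.

```bash

python3 -m jog '[[-0.021,-0.03,-0.002,0,0,0,0.05],[-0.021,-0.03,-0.002,0,0,0,0.05],[-0.021,-0.03,-0.002,0,0,0,0.05],[0,0,0,0,0,0,0.05],[0,0,0,0,0,0,0.05]]'
python3 - <<'E'
from h import *
T=tool();w=snap('wrist','w6');print(T[:3,3]);np.save('T6',T)
c=proj('wrist',[[416,131,70]],T)[0].astype(int);print(c,proj('wrist',[[431,46,74]],T))
cv2.imwrite('pics/c6.png',cv2.resize(w[c[1]-60:c[1]+90,c[0]-140:c[0]+60,::-1],None,fx=4,fy=4,interpolation=cv2.INTER_CUBIC))
print(need([447,299,173]))
E
```

```text
time_s: 7.15
eef_pos: [414.9, 130.3, 217.5]
ee_rot: [-0.001, 0.119, 0.993, -0.0]
force: [-1.0, -0.1, 0.0]
grip_width: 0.585
grip_force: 0.0
[414.91209652 130.32628958 217.53361215]
[324 193] [[238.33448751 231.40008115]]
[  8.  171.   44.6]
```

View pics/c6.png

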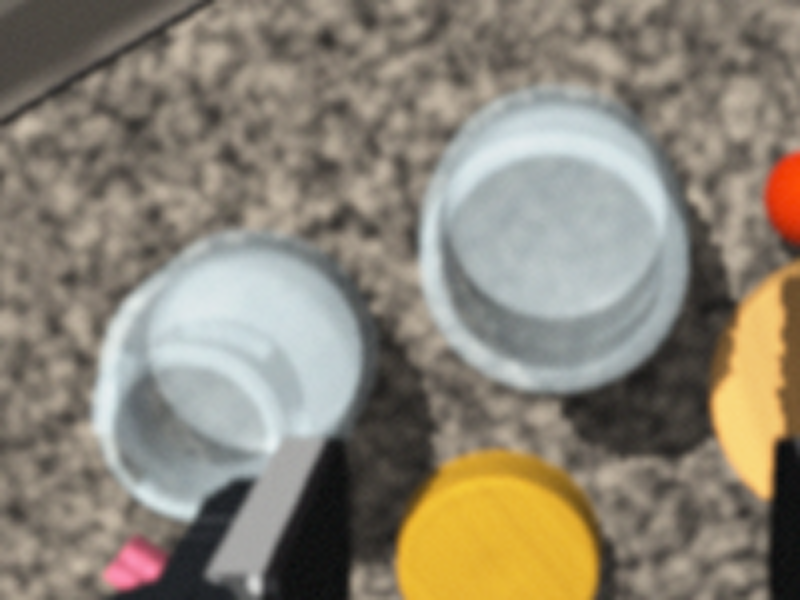

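The middle jar's rim is centred at crop (554,261), which is full-image (322.5,198.3). The twist jar is at lower left and the brass lid at lower centre. I'm moving over the middle lid.

```bash

python3 -m jog '[[0.002,0.0427,0.011,0,0,0,0.05],[0.002,0.0427,0.011,0,0,0,0.05],[0.002,0.0427,0.011,0,0,0,0.05],[0.002,0.0427,0.011,0,0,0,0.05],[0,0,0,0,0,0,0.05]]'
python3 -m jog '[[0,0,0,0,0,0,0.05]]'
python3 - <<'E'
from h import *
T=np.load('T6.npy'); print('jar_m',ray('wrist',[[322.5,198.3]],70,T))
p,_=lid((447,299)); print(sense()['eef_pos'],need([p[0]+1,p[1],43]))
E
```

```text
time_s: 7.7
eef_pos: [445.8, 302.9, 172.0]
ee_rot: [-0.002, 0.115, 0.993, -0.0]
force: [-0.7, -0.0, 0.0]
grip_width: 0.588
grip_force: 0.0
time_s: 7.8
eef_pos: [446.3, 299.6, 173.6]
ee_rot: [-0.001, 0.117, 0.993, -0.001]
force: [-0.6, 0.4, -0.1]
grip_width: 0.587
grip_force: 0.0
jar_m [[419.74357826 128.1994326   70.        ]]
lid ellipse [324. 194.] [71. 72.] xy [448.4 299.1] circ [449.5 298.9  33.3]
[446.68505636 298.83988756 174.20907566] [ -2.7   0.9 131.2]
```

```bash

python3 -m jog '[[-0.0043,0.0005,0.04,0,0,0,0.05],[0,0,0.04,0,0,0,0.05],[0,0,0.03,0,0,0,0.05],[0,0,0.021,0,0,0,0.05],[0,0,0,0,0,0,0.05]]'
python3 -m jog '[[0,0,0,0,0,0,0.0],[0,0,0,0,0,0,0.0],[0,0,0,0,0,0,0.0],[0,0,0,0,0,0,0.0],[0,0,0,0,0,0,0.0]]' 40
python3 -m jog '[[0,0,-0.03,0,0,0,0.0],[0,0,-0.04,0,0,0,0],[0,0,-0.04,0,0,0,0],[0,0,0,0,0,0,0],[0,0,0,0,0,0,0]]' 40
python3 - <<'E'
from h import *
T=tool();p,_=lid(T[:2,3],T[2,3]-19);print(intool(p,T)); print(T[:3,3],need([419.7+1.5,128.2-.5,130]))
E
```

```text
time_s: 8.35
eef_pos: [450.4, 296.7, 41.7]
ee_rot: [-0.002, 0.119, 0.993, -0.001]
force: [-0.1, -0.5, 0.2]
grip_width: 0.585
grip_force: 0.0
time_s: 8.85
eef_pos: [452.6, 298.2, 45.3]
ee_rot: [0.001, 0.118, 0.993, 0.001]
force: [-1.0, -0.9, 7.8]
grip_width: 0.288
grip_force: 39.6
time_s: 9.35
eef_pos: [451.8, 298.1, 154.4]
ee_rot: [0.001, 0.118, 0.993, 0.0]
force: [-0.0, 0.3, -1.0]
grip_width: 0.288
grip_force: 39.8
lid ellipse [283. 243.] [131. 211.] xy [443.7 279.2] circ [446.3 276.8  54. ]
[  3.5 -20.3  19. ]
[451.84028788 298.10695238 154.36173163] [ -10.6 -172.5   23.2]
```

```bash

python3 -m jog '[[-0.003,-0.0432,0,0,0,0,0],[-0.003,-0.0431,0,0,0,0,0],[-0.003,-0.0431,0.003,0,0,0,0],[-0.003,-0.0431,0.02,0,0,0,0],[0,0,0,0,0,0,0]]'
python3 -m jog '[[0,0,0,0,0,0,0],[0,0,0,0,0,0,0]]'
python3 - <<'E'
from h import *
T=tool();w=snap('wrist','w7');print(T[:3,3],need([422.6,127.3,130]))
cv2.imwrite('pics/c7.png',cv2.resize(w[130:280,230:420,::-1],None,fx=4,fy=4,interpolation=cv2.INTER_CUBIC))
E
```

```text
time_s: 9.9
eef_pos: [420.6, 124.1, 127.7]
ee_rot: [-0.003, 0.12, 0.993, -0.001]
force: [0.7, 0.1, -1.0]
grip_width: 0.287
grip_force: 39.9
time_s: 10.1
eef_pos: [423.0, 128.2, 130.3]
ee_rot: [-0.0, 0.118, 0.993, 0.0]
force: [-0.3, 0.5, -0.6]
grip_width: 0.285
grip_force: 39.9
[423.02267976 128.16322261 130.31564977] [ 0.2 -1.1  0.4]
```

View pics/c7.png

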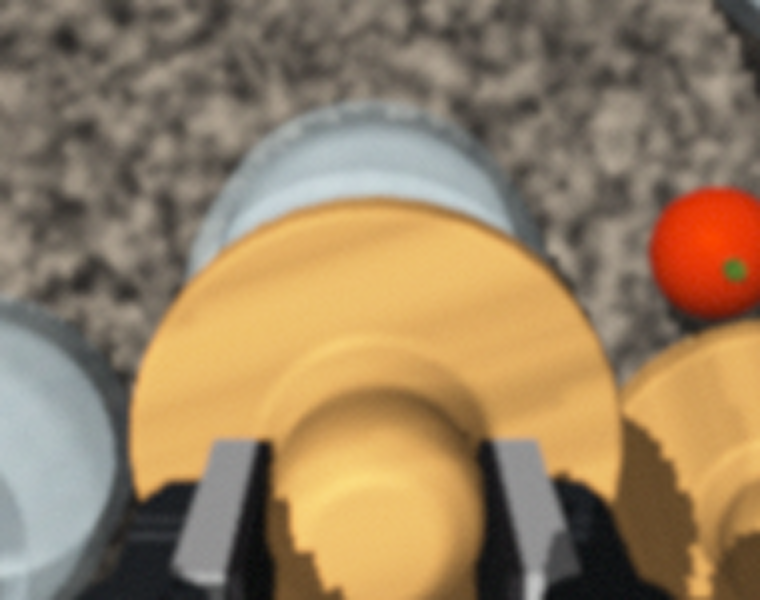

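```bash
python3 - <<'E'
from h import *
T=tool()
print(intool(ray('wrist',[[321,172.5]],70,T)[0],T)-[29,0,0],intool(ray('wrist',[[324,180]],T[2,3]-19,T)[0],T)-[32,0,0])
E
python3 -m jog '[[0,-0.001,0.01,0,0,0,0],[0,0,0.008,0,0,0,0],[0,0,0.005,0,0,0,0],[0,0,0,0,0,0,0],[0,0,0,0,0,0,0]]'
python3 -m jog '[[0,0,0.003,0,0,0,0],[0,0,0.003,0,0,0,0],[0,0,0.001,0,0,0,0],[0,0,0,0,0,0,0]]'
```

```text
[ 3.7 -1.5 60.4] [ 4.1  0.2 19. ]
time_s: 10.65
eef_pos: [422.7, 126.6, 107.4]
ee_rot: [-0.0, 0.118, 0.993, -0.0]
force: [0.8, -0.0, -1.0]
grip_width: 0.284
grip_force: 39.9
time_s: 11.05
eef_pos: [422.9, 126.7, 101.2]
ee_rot: [0.0, 0.118, 0.993, 0.0]
force: [-3.1, 0.9, 9.7]
grip_width: 0.282
grip_force: 41.0
```

```bash

python3 -m jog '[[0,0,0.001,0,0,0,0],[0,0,0,0,0,0,0.05],[0,0,0,0,0,0,0.05],[0,0,0,0,0,0,0.05],[0,0,-0.04,0,0,0,0.05]]'
python3 -m jog '[[0,0,-0.04,0,0,0,0.05],[0,0,-0.033,0,0,0,0.05],[0,0,0,0,0,0,0.05],[0,0,0,0,0,0,0.05]]'
python3 - <<'E'
from h import *
lid((421,128),80,'lid_m placed'); print(need([484,197,173]))
E
python3 -m jog '[[-0.022,0.041,0.013,0,0,0,0.05],[-0.022,0.041,0.013,0,0,0,0.05],[0,0,0.012,0,0,0,0.05],[0,0,0,0,0,0,0.05],[0,0,0,0,0,0,0.05]]'
python3 - <<'E'
from h import *
p,_=lid((484,197)); print(sense()['eef_pos'],need([p[0]+2.5,p[1]-.5,44])); snap('top','t8')
E
```

```text
time_s: 11.55
eef_pos: [420.5, 126.4, 136.6]
ee_rot: [-0.004, 0.118, 0.993, -0.001]
force: [0.3, -0.1, 0.5]
grip_width: 0.586
grip_force: 0.0
time_s: 11.95
eef_pos: [422.6, 126.6, 212.3]
ee_rot: [0.0, 0.118, 0.993, 0.0]
force: [-0.4, -0.5, 0.6]
grip_width: 0.584
grip_force: 0.0
lid_m placed ellipse [324. 192.] [74. 77.] xy [419.4 127.7] circ [420.3 127.3  32.8]
[-43.6  83.   38.4]
time_s: 12.5
eef_pos: [484.0, 195.4, 173.9]
ee_rot: [-0.001, 0.118, 0.993, -0.0]
force: [0.6, 0.2, -0.4]
grip_width: 0.587
grip_force: 0.0
lid ellipse [324. 192.] [86. 87.] xy [484.1 196. ] circ [485.3 195.6  40.6]
[484.26408701 195.34633394 174.65201178] [ -2.3   0.8 130.7]
```

```bash

python3 -m jog '[[0.0352,0.0187,-0.0096,0,0,0,0.05],[0.0352,0.0187,-0.0096,0,0,0,0.05],[0.0352,0.0187,-0.0096,0,0,0,0.05],[0.0352,0.0187,-0.0096,0,0,0,0.05],[0.0352,0.0187,-0.0096,0,0,0,0.05]]'
python3 -m jog '[[0,0,0,0,0,0,0.05],[0,0,0,0,0,0,0.05]]'
python3 - <<'E'
from h import *
T=tool();w=snap('wrist','w9');print(T[:3,3]);np.save('T9',T)
c=proj('wrist',[[335,327,72]],T)[0].astype(int);print(c)
cv2.imwrite('pics/c9.png',cv2.resize(w[c[1]-75:c[1]+75,c[0]-75:c[0]+75,::-1],None,fx=4,fy=4,interpolation=cv2.INTER_CUBIC))
print(need([487,195.3,100]))
E
```

```text
time_s: 13.1
eef_pos: [334.3, 328.4, 223.8]
ee_rot: [0.001, 0.119, 0.993, 0.001]
force: [0.6, 0.8, -0.6]
grip_width: 0.586
grip_force: 0.0
time_s: 13.3
eef_pos: [335.4, 328.0, 223.3]
ee_rot: [0.001, 0.118, 0.993, 0.0]
force: [0.5, 0.0, -0.0]
grip_width: 0.587
grip_force: 0.0
[335.37991069 328.01571441 223.26210101]
[322 191]
[-177.9  -93.1  123. ]
```

View pics/c9.png

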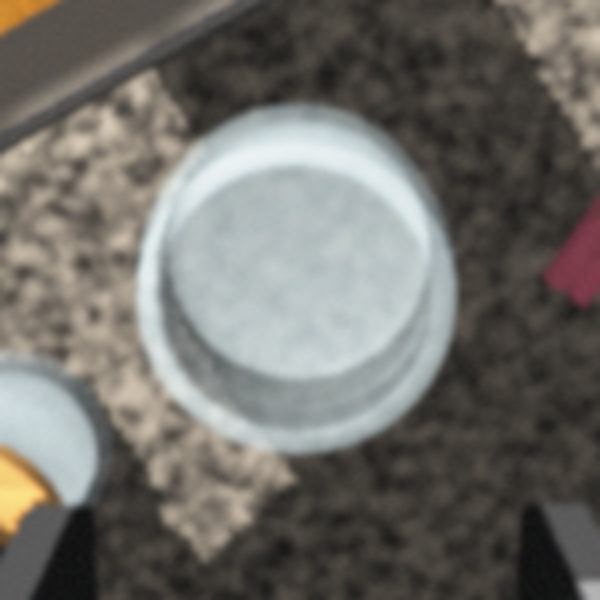

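The wide jar's rim is centred at crop (297.5,295), which is full-image (321.4,189.8). Going back to grasp the wide lid.

```bash
python3 -c "
from h import *
print(ray('wrist',[[321.4,189.75]],72,np.load('T9.npy')))"
python3 -m jog '[[-0.0356,-0.0186,0.0246,0,0,0,0.05],[-0.0356,-0.0186,0.0246,0,0,0,0.05],[-0.0356,-0.0186,0.0246,0,0,0,0.05],[-0.0356,-0.0186,0.0246,0,0,0,0.05],[-0.0356,-0.0186,0.0246,0,0,0,0.05]]'
python3 -m jog '[[0,0,0,0,0,0,0.05],[0,0,0,0,0,0,0.05]]'
python3 - <<'E'
from h import *
print(need([487,195.3,43.5]))
E
```

```text
[[333.67619111 326.64606165  72.        ]]
time_s: 13.85
eef_pos: [488.3, 193.1, 98.3]
ee_rot: [-0.0, 0.119, 0.993, -0.0]
force: [0.4, 0.6, -0.5]
grip_width: 0.588
grip_force: 0.0
time_s: 14.05
eef_pos: [487.1, 194.4, 98.9]
ee_rot: [-0.001, 0.12, 0.993, -0.0]
force: [-1.1, 1.1, -0.2]
grip_width: 0.587
grip_force: 0.0
[ 0.2  0.8 55.4]
```

```bash

python3 -m jog '[[0,0.001,0.035,0,0,0,0.05],[0,0,0.02,0,0,0,0.05],[0,0,0,0,0,0,0.05],[0,0,0,0,0,0,0.05],[0,0,0,0,0,0,0]]' 40
python3 -m jog '[[0,0,0,0,0,0,0.0],[0,0,0,0,0,0,0.0],[0,0,0,0,0,0,0.0],[0,0,0,0,0,0,0.0]]' 40
python3 -m jog '[[0,0,-0.03,0,0,0,0.0],[0,0,-0.04,0,0,0,0],[0,0,-0.04,0,0,0,0],[0,0,0,0,0,0,0],[0,0,0,0,0,0,0]]' 40
python3 - <<'E'
from h import *
T=tool();print(T[:3,3],need([333.7+2.5,326.6-.8,132]))
E
```

```text
time_s: 14.55
eef_pos: [487.7, 197.3, 46.2]
ee_rot: [0.001, 0.118, 0.993, 0.0]
force: [-0.8, 0.6, -0.3]
grip_width: 0.432
grip_force: 0.0
time_s: 14.95
eef_pos: [487.7, 197.2, 46.1]
ee_rot: [0.001, 0.118, 0.993, 0.0]
force: [-2.4, -0.6, 6.9]
grip_width: 0.305
grip_force: 38.9
time_s: 15.45
eef_pos: [487.1, 197.0, 155.3]
ee_rot: [0.001, 0.118, 0.993, 0.0]
force: [-1.1, 0.0, -1.9]
grip_width: 0.306
grip_force: 40.0
[487.0689848  197.0307108  155.25761691] [176.9  89.8  23. ]
```

```bash

python3 -m jog '[[0.0354,0.018,-0.005,0,0,0,0],[0.0354,0.018,0,0,0,0,0],[0.0354,0.018,0,0,0,0,0],[0.0354,0.018,0.008,0,0,0,0],[0.0353,0.0178,0.02,0,0,0,0]]'
python3 -m jog '[[0,0,0,0,0,0,0],[0,0,0,0,0,0,0]]'
python3 - <<'E'
from h import *
T=tool();w=snap('wrist','w10');print(T[:3,3],need([336.1,325.7,132]))
cv2.imwrite('pics/c10.png',cv2.resize(w[120:270,230:420,::-1],None,fx=4,fy=4,interpolation=cv2.INTER_CUBIC))
E
```

```text
time_s: 15.95
eef_pos: [334.9, 326.6, 131.1]
ee_rot: [0.0, 0.118, 0.993, 0.0]
force: [0.6, 0.7, -1.8]
grip_width: 0.307
grip_force: 40.0
time_s: 16.15
eef_pos: [335.2, 325.7, 130.4]
ee_rot: [-0.001, 0.117, 0.993, -0.001]
force: [1.0, 0.0, -0.7]
grip_width: 0.308
grip_force: 40.0
[335.20970219 325.72897635 130.42674142] [ 0.1  0.2 -1. ]
```

View pics/c10.png

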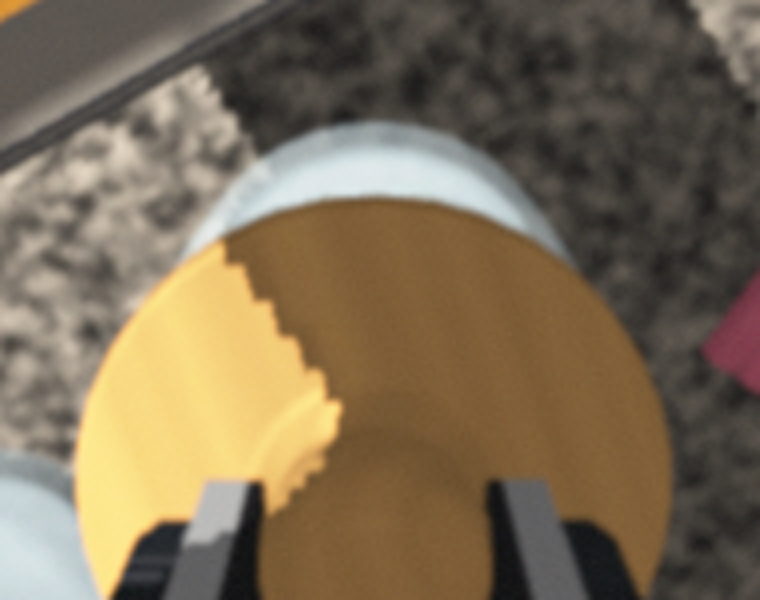

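```bash
python3 - <<'E'
from h import *
T=tool()
print(intool(ray('wrist',[[323.8,158]],72,T)[0],T)-[35,0,0],intool(ray('wrist',[[323.3,169.3]],T[2,3]-21,T)[0],T)-[39,0,0])
E
python3 -m jog '[[0,0,0.01,0,0,0,0],[0,0,0.008,0,0,0,0],[0,0,0.005,0,0,0,0],[0,0,0,0,0,0,0],[0,0,0,0,0,0,0]]'
python3 -m jog '[[0,0,0.002,0,0,0,0],[0,0,0.002,0,0,0,0],[0,0,0,0,0,0,0]]'
```

```text
[ 6.7  0.2 59. ] [ 1.9 -0.1 21. ]
time_s: 16.7
eef_pos: [336.3, 325.6, 108.5]
ee_rot: [-0.0, 0.118, 0.993, -0.0]
force: [0.6, 0.7, -1.1]
grip_width: 0.305
grip_force: 40.0
time_s: 17.0
eef_pos: [336.1, 325.7, 104.4]
ee_rot: [-0.0, 0.118, 0.993, -0.0]
force: [-0.2, 0.0, -0.4]
grip_width: 0.307
grip_force: 40.1
```

```bash

python3 -m jog '[[0,0,0.001,0,0,0,0],[0,0,0.001,0,0,0,0],[0,0,0,0,0,0,0]]'
python3 -m jog '[[0,0,0.001,0,0,0,0],[0,0,0,0,0,0,0]]'
```

```text
time_s: 17.3
eef_pos: [336.3, 325.9, 104.0]
ee_rot: [0.0, 0.118, 0.993, 0.0]
force: [-5.1, -4.2, 17.4]
grip_width: 0.308
grip_force: 41.8
time_s: 17.5
eef_pos: [336.4, 326.0, 104.0]
ee_rot: [0.001, 0.118, 0.993, 0.0]
force: [-9.0, -7.2, 28.7]
grip_width: 0.302
grip_force: 42.9
```

```bash

python3 -m jog '[[0,0,0,0,0,0,0.05],[0,0,0,0,0,0,0.05],[0,0,0,0,0,0,0.05],[0,0,-0.03,0,0,0,0.05],[0,0,-0.04,0,0,0,0.05]]'
python3 -m jog '[[0,0,-0.04,0,0,0,0.05],[0,0,0,0,0,0,0.05],[0,0,0,0,0,0,0.05]]'
python3 - <<'E'
from h import *
lid((334,327),82,'lid_w placed'); print(need([512,90,168]))
E
python3 -m jog '[[-0.0323,-0.027,0,0,0,0,0.08],[-0.0323,-0.027,0,0,0,0,0.08],[-0.0323,-0.027,0.005,0,0,0,0.08],[-0.0323,-0.027,0.01,0,0,0,0.08],[-0.0323,-0.027,0.01,0,0,0,0.08]]'
python3 -m jog '[[-0.0323,-0.027,0.01,0,0,0,0.08],[-0.0323,-0.027,0.01,0,0,0,0.08],[0,0,0,0,0,0,0.08],[0,0,0,0,0,0,0.08]]'
python3 - <<'E'
from h import *
T=tool();w=snap('wrist','w11');print(T[:3,3],sense()['joints']);np.save('T11',T)
p,_=lid((512,90),18.5,'twist',lo=(18,110,70),hi=(30,255,255))
c=proj('wrist',[[512,90,18]],T)[0].astype(int)
o=proj('wrist',[[431,46,74]],T)[0].astype(int);print(c,o)
cv2.imwrite('pics/c11.png',w[:,:,::-1])
E
```

```text
time_s: 18.0
eef_pos: [335.3, 325.2, 170.9]
ee_rot: [-0.002, 0.118, 0.993, -0.001]
force: [1.7, 0.1, 0.7]
grip_width: 0.585
grip_force: 0.0
time_s: 18.3
eef_pos: [336.1, 325.7, 211.4]
ee_rot: [0.0, 0.118, 0.993, 0.0]
force: [0.2, 1.7, -0.6]
grip_width: 0.582
grip_force: 0.0
lid_w placed ellipse [324. 194.] [89. 94.] xy [333.7 326.5] circ [334.9 326.   39.6]
[-226.6 -187.6   42.4]
time_s: 18.85
eef_pos: [461.6, 155.0, 184.6]
ee_rot: [-0.001, 0.118, 0.993, -0.0]
force: [0.5, -0.2, -0.7]
grip_width: 0.943
grip_force: 0.0
time_s: 19.25
eef_pos: [511.0, 88.5, 164.7]
ee_rot: [-0.002, 0.119, 0.993, -0.0]
force: [0.1, -0.4, -0.2]
grip_width: 0.935
grip_force: 0.0
[510.96109431  88.52906081 164.71135387] [-5.32701079e-02  3.74060560e-01  1.62400435e+00  1.91903515e-04
  1.14608536e+00 -1.38717966e+00]
twist ellipse [323. 197.] [65. 67.] xy [514.3  87.7] circ [515.   87.   31.1]
[325 193] [234 114]
```

View pics/c11.png

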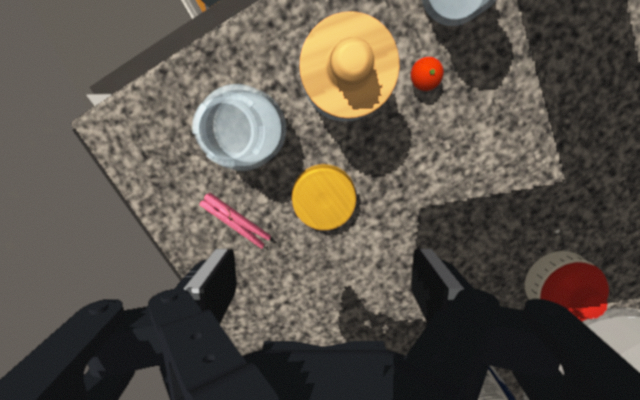

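All three wooden lids are seated. The brass lid is centred at (323,197) and the twist jar is at upper left (238,127). I'll measure the twist jar from above with the tool orientation unchanged.

```bash

python3 -m jog '[[0.0226,-0.02,-0.0194,0,0,0,0.08],[0.0226,-0.02,-0.0194,0,0,0,0.08],[0.0226,-0.02,-0.0194,0,0,0,0.08],[0,0,0,0,0,0,0.08],[0,0,0,0,0,0,0.08]]'
python3 - <<'E'
from h import *
T=tool();w=snap('wrist','w12');print(T[:3,3]);np.save('T12',T)
c=proj('wrist',[[431,46,74]],T)[0].astype(int);print(c)
cv2.imwrite('pics/c12.png',cv2.resize(w[c[1]-60:c[1]+60,c[0]-60:c[0]+60,::-1],None,fx=5,fy=5,interpolation=cv2.INTER_CUBIC))
print(need([516.6,86.6,100]))
E
```

```text
time_s: 19.85
eef_pos: [431.5, 47.2, 225.0]
ee_rot: [0.001, 0.118, 0.993, 0.0]
force: [-0.1, 0.3, 0.1]
grip_width: 0.934
grip_force: 0.0
[431.45452402  47.2441345  224.9751248 ]
[321 191]
[-73.4  58.1 124.4]
```

View pics/c12.png

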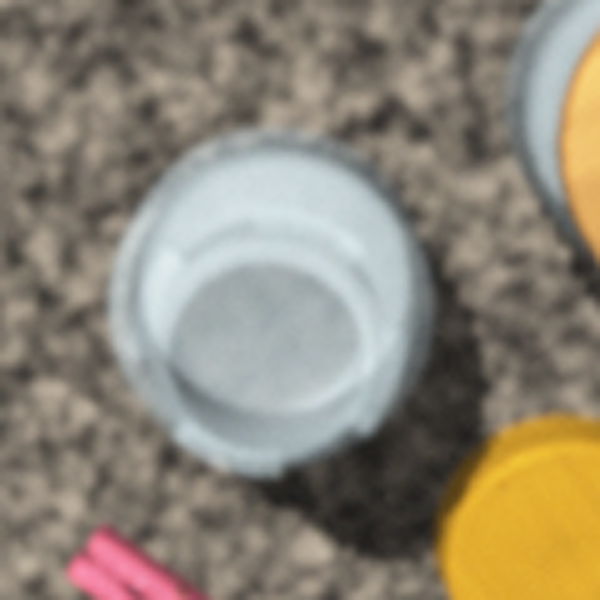

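```bash
python3 -c "
from h import *
print(ray('wrist',[[314.8,199.4]],74,np.load('T12.npy')))"
python3 -m jog '[[-0.0184,0.0145,0.0311,0,0,0,0.08],[-0.0184,0.0145,0.0311,0,0,0,0.08],[-0.0184,0.0145,0.0311,0,0,0,0.08],[-0.0184,0.0145,0.0311,0,0,0,0.08],[0,0,0,0,0,0.149,0.08]]'
python3 -m jog '[[0,0,0,0,0,0.149,0.08],[0,0,0,0,0,0.149,0.08],[0,0,0,0,0,0.149,0.08],[0,0,0,0,0,0.149,0.08],[0,0,0,0,0,0.149,0.08]]'
python3 -m jog '[[0,0,0,0,0,0.149,0.08],[0,0,0,0,0,0,0.08],[0,0,0,0,0,0,0.08]]'
python3 - <<'E'
from h import *
T=tool();print(T[:3,3],sense()['joints'],T[:3,:2].T); print(need([516.6,86.6,16])); np.save('T13',T); w=snap('wrist','w13')
E
```

```text
[[437.03446058  37.79419292  74.        ]]
time_s: 20.4
eef_pos: [516.2, 87.4, 94.5]
ee_rot: [-0.004, 0.192, 0.981, -0.0]
force: [-0.4, 0.0, 0.0]
grip_width: 0.934
grip_force: 0.0
time_s: 20.9
eef_pos: [516.6, 86.6, 98.9]
ee_rot: [-0.001, 0.538, 0.843, -0.0]
force: [0.3, 0.4, 0.8]
grip_width: 0.938
grip_force: 0.0
time_s: 21.2
eef_pos: [516.6, 86.3, 99.5]
ee_rot: [-0.001, 0.595, 0.804, -0.0]
force: [-0.3, -0.2, -0.1]
grip_width: 0.936
grip_force: 0.0
[516.6445084   86.26302395  99.4506938 ] [-5.84825056e-02  4.69724278e-01  1.67610656e+00  6.33230027e-05
  9.97012081e-01 -3.54309390e-01] [[-2.91497703e-01  9.56571406e-01  4.83609947e-04]
 [ 9.56570718e-01  2.91498077e-01 -1.15417365e-03]]
[ 0.3  0.2 83.5]
```

View pics/w13.png

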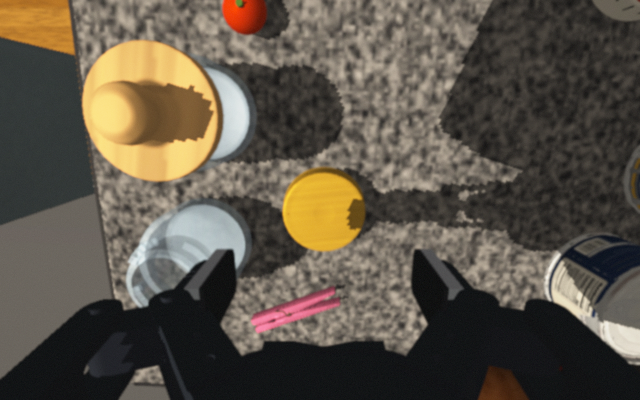

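```bash
python3 - <<'E'
from h import *
T=tool();p,_=lid((515,87),18.5,'twist',lo=(18,110,70),hi=(30,255,255)); print(intool(p,T)[:2])
E
python3 -m jog '[[0,0,0.03,0,0,0,0.072],[0,0,0.025,0,0,0,0.072],[0,0,0.015,0,0,0,0.072],[0,0,0,0,0,0,0.072],[0,0,0,0,0,0,0.072]]'
python3 -c "
from h import *
print(need([516.6,86.6,17]))"
```

```text
twist ellipse [323. 209.] [84. 85.] xy [515.8  90. ] circ [516.   88.9  30.7]
[4.  0.4]
time_s: 21.8
eef_pos: [517.0, 85.7, 30.7]
ee_rot: [0.0, 0.597, 0.803, 0.0]
force: [0.7, -0.0, -0.1]
grip_width: 0.843
grip_force: 0.0
[ 0.9 -0.1 13.7]
```

```bash

python3 -m jog '[[0.0005,0,0.009,0,0,0,0.072],[0,0,0.005,0,0,0,0.072],[0,0,0,0,0,0,0.072]]'
python3 -m jog '[[0,0,0,0,0,0,0],[0,0,0,0,0,0,0],[0,0,0,0,0,0,0],[0,0,0,0,0,0,0]]' 40
python3 -m jog '[[0,0,-0.03,0,0,0,0],[0,0,-0.04,0,0,0,0],[0,0,-0.04,0,0,0,0],[0,0,0,0,0,0,0],[0,0,0,0,0,0,0]]' 40
python3 - <<'E'
from h import *
T=tool();print(T[:3,3]);
p,_=lid(T[:2,3],T[2,3]+2,'held',lo=(18,110,70),hi=(30,255,255)); print(intool(p,T)); print(need([437+2.3,37.8-.7,127]))
E
```

```text
time_s: 22.1
eef_pos: [516.6, 86.3, 16.0]
ee_rot: [-0.0, 0.597, 0.802, 0.0]
force: [1.6, 1.2, -0.0]
grip_width: 0.847
grip_force: 0.0
time_s: 22.5
eef_pos: [516.7, 86.2, 16.9]
ee_rot: [0.0, 0.597, 0.802, 0.0]
force: [-1.5, 0.9, 4.8]
grip_width: 0.682
grip_force: 42.4
time_s: 23.0
eef_pos: [516.6, 86.1, 126.6]
ee_rot: [0.0, 0.597, 0.802, 0.0]
force: [-0.1, -0.9, -1.1]
grip_width: 0.68
grip_force: 43.5
[516.59815357  86.09402227 126.59566408]
held ellipse [323. 257.] [128. 130.] xy [515.3  91.8] circ [515.8  90.2  31.1]
[ 5.9  0.4 -2. ]
[-24.9 -87.6  -1.4]
```

I have used up my picture views (a little over the 14), so from here I measure numerically only.

```bash
python3 - <<'E'
from h import *
im=cv2.imread('pics/w12.png'); x0,y0=251,131
g=cv2.resize(cv2.cvtColor(im[y0:y0+130,x0:x0+130],cv2.COLOR_BGR2GRAY),None,fx=4,fy=4,interpolation=cv2.INTER_CUBIC)
T=np.load('T12.npy')
h=cv2.HoughCircles(cv2.GaussianBlur(g,(7,7),0),cv2.HOUGH_GRADIENT,1.5,6,param1=60,param2=32,minRadius=60,maxRadius=150)
for c in (h[0][:14] if h is not None else []):
    u,v=x0+(c[0]+.5)/4-.5,y0+(c[1]+.5)/4-.5; 
    p=ray('wrist',[[u,v]],74,T)[0]; q=ray('wrist',[[u+c[2]/4,v]],74,T)[0]
    print(np.round([u,v,c[2]/4],1),np.round(p[:2],1),'r74',round(np.hypot(*(q-p)[:2]),1),'base',np.round(ray('wrist',[[u,v]],0,T)[0][:2],1))
E
```

```text
[313.8 191.9  31.4] [430.   39.3] r74 28.6 base [446.3  33. ]
[318.7 190.8  36. ] [430.   43.8] r74 32.7 base [446.3  38.8]
[317.6 187.4  32.7] [426.7  43.6] r74 29.6 base [442.1  38.5]
[313.4 194.6  34. ] [432.3  38.3] r74 31.0 base [449.2  31.9]
[315.7 192.3  33.5] [430.7  40.8] r74 30.5 base [447.2  35. ]
[315.7 187.8  27.2] [426.7  41.8] r74 24.6 base [442.1  36.3]
[317.9 192.3  29.3] [431.2  42.8] r74 26.7 base [447.8  37.5]
[312.7 190.4  30.6] [428.4  38.6] r74 27.8 base [444.2  32.2]
[305.2 188.2  37.3] [424.8  32.5] r74 33.8 base [439.7  24.5]
[312.3 197.6  37.3] [434.8  36.7] r74 34.1 base [452.3  29.8]
[315.3 190.8  29.8] [429.3  40.8] r74 27.1 base [445.4  35. ]
[316.4 189.3  27.7] [428.2  42.2] r74 25.1 base [444.   36.7]
[311.2 190.8  32.7] [428.4  37.2] r74 29.7 base [444.3  30.4]
[314.2 197.2  28.5] [434.8  38.4] r74 26.1 base [452.4  32. ]
```

```bash
python3 - <<'E'
from h import *
for n,px,r,f,rim in(('m',(324,155),34,'T6',(419.7,128.2)),('w',(322,141.75),40,'T9',(333.7,326.6)),('t',(314.6,157),34,'T12',(437,37.8))):
    T=np.load(f+'.npy'); p=ray('wrist',[px],3,T)[0]-T[:3,0]*r
    print(n,p[:2],np.subtract(rim,p[:2]))
# rotated view, brightness-independent: neighbours
T=np.load('T13.npy'); print(proj('wrist',[[439.3,37.3,74],[439.3,37.3,0]],T))
E
```

```text
m [422.51144021 129.64179066] [-2.81144021 -1.44179066]
w [335.78584585 327.14232579] [-2.08584585 -0.54232579]
t [440.36002997  35.73406756] [-3.36002997  2.06593244]
[[163.04722564 285.56678712]
 [209.08556474 237.18582838]]
```

```bash
python3 - <<'E'
from h import *
im=cv2.imread('pics/w13.png'); g=cv2.GaussianBlur(cv2.cvtColor(im,cv2.COLOR_BGR2GRAY),(3,3),0)
b=im[:,:,0].astype(int)-im[:,:,2]
for v in (262,272,282): print(v,g[v,112:216:2].tolist(),'\n  b-r',b[v,112:216:2].tolist())
im=cv2.imread('pics/w12.png'); b=im[:,:,0].astype(int)-im[:,:,2];g=cv2.cvtColor(im,cv2.COLOR_BGR2GRAY)
print('w12'); 
for v in (195,200,205): print(v,g[v,278:354].tolist())
print('col',g[150:240,315].tolist())
E
```

```text
262 [119, 93, 99, 101, 102, 114, 116, 131, 172, 208, 227, 232, 215, 212, 225, 203, 167, 131, 105, 98, 100, 107, 118, 113, 104, 101, 108, 111, 106, 97, 102, 129, 167, 194, 206, 201, 188, 183, 182, 180, 174, 165, 150, 118, 80, 48, 50, 73, 81, 81, 80, 81] 
  b-r [-20, -15, -16, -16, -16, -20, -18, -21, -8, 3, 7, 7, 13, 15, 10, 14, 14, 11, 8, 8, 8, 4, -3, -2, 0, 2, -2, -2, -2, 2, 0, 5, 9, 12, 13, 12, 14, 15, 16, 16, 14, 14, 12, 10, 9, 5, 1, 0, -1, 0, 1, 1]
272 [115, 109, 110, 107, 111, 108, 101, 133, 191, 203, 192, 139, 104, 101, 119, 148, 157, 159, 141, 109, 100, 100, 101, 97, 91, 91, 97, 102, 104, 96, 89, 93, 100, 104, 104, 111, 131, 143, 109, 48, 27, 31, 48, 73, 81, 81, 81, 81, 77, 52, 26, 17] 
  b-r [-19, -17, -17, -17, -18, -17, -15, -5, 8, 7, 6, 2, 1, 2, 4, 12, 13, 11, 9, 6, 8, 8, 6, 1, 2, 0, -1, -1, -1, 0, -1, 0, -2, -2, -2, 0, -4, 1, 4, 4, 4, 3, 2, 2, -1, 0, 0, -1, -2, -1, 0, 1]
282 [101, 112, 70, 54, 61, 84, 114, 169, 201, 182, 117, 101, 104, 107, 109, 106, 107, 127, 150, 156, 151, 128, 105, 95, 91, 93, 98, 105, 108, 109, 110, 110, 101, 76, 40, 21, 19, 25, 49, 75, 80, 82, 81, 81
[... 1096 characters left out ...]
, 180, 184, 185, 186, 184, 183, 181, 180, 180, 180, 179, 179, 181, 181, 177, 179, 180, 182, 183, 185, 185, 185, 182, 184, 186, 186, 189, 194, 200, 207, 209, 208, 213, 215, 203, 187, 184, 182, 180, 164, 133, 104, 90, 80, 62, 49, 42, 43, 44, 44, 45, 44, 43]
col [126, 140, 158, 163, 164, 167, 167, 164, 152, 141, 153, 170, 189, 205, 212, 214, 214, 214, 215, 216, 216, 216, 222, 223, 219, 215, 210, 207, 204, 210, 213, 213, 206, 192, 176, 171, 172, 171, 170, 168, 167, 165, 164, 164, 166, 169, 172, 176, 178, 177, 176, 175, 175, 178, 176, 177, 182, 184, 184, 184, 186, 189, 187, 178, 170, 168, 168, 172, 172, 174, 180, 186, 186, 172, 156, 136, 98, 55, 41, 38, 38, 49, 70, 86, 91, 95, 101, 107, 114, 121]
```

```bash

python3 -m jog '[[-0.0088,-0.0293,0,0,0,0,0],[-0.0088,-0.0293,0,0,0,0,0],[-0.0088,-0.0293,0.007,0,0,0,0],[0,0,0.02,0,0,0,0],[0,0,0,0,0,0,0]]'
python3 -m jog '[[0,0,0,0,0,0,0],[0,0,0,0,0,0,0]]'
python3 - <<'E'
from h import *
T=tool();print(need([440.3,35.2,100])); im=snap('wrist','w14')[:,:,::-1]
for P in ([440.5,36,74],[440.5,36,3]): print(proj('wrist',[P],T))
# near edge profile of jar: column through it, above the lid
g=cv2.cvtColor(np.ascontiguousarray(im),cv2.COLOR_BGR2GRAY)
for u in (315,323,331): print(u,g[100:260:2,u].tolist())
b=im[:,:,0].astype(int)-im[:,:,2]
m=((b>0)&(g>90)).astype(np.uint8)
for v in range(150,230,8): r=np.where(m[v,240:410])[0]+240; print(v,r.min() if len(r) else 0,r.max() if len(r) else 0,len(r))
E
```

```text
time_s: 23.55
eef_pos: [437.9, 35.6, 96.8]
ee_rot: [-0.003, 0.597, 0.802, -0.001]
force: [0.3, -0.7, -0.2]
grip_width: 0.68
grip_force: 43.4
time_s: 23.75
eef_pos: [440.4, 35.8, 99.5]
ee_rot: [0.0, 0.597, 0.802, 0.0]
force: [0.5, 0.2, -0.3]
grip_width: 0.682
grip_force: 43.4
[-0.5 -0.3 -0.5]
[[322.65576758 244.89614939]]
[[322.84309985 207.9847337 ]]
315 [216, 217, 216, 217, 217, 216, 215, 214, 212, 210, 205, 166, 144, 126, 101, 85, 67, 72, 101, 125, 135, 128, 129, 138, 156, 149, 142, 146, 156, 133, 106, 108, 110, 97, 103, 164, 193, 209, 214, 215, 219, 220, 219, 222, 222, 224, 206, 131, 98, 94, 91, 92, 110, 175, 189, 185, 186, 183, 188, 189, 194, 195, 190, 190, 188, 186, 188, 191, 187, 183, 145, 83, 85, 86, 88, 83, 84, 84, 85, 87]
323 [199, 199, 199, 200, 199, 199, 198, 197, 197, 197, 198, 194, 156, 117, 107, 102, 99, 102, 103, 118, 130, 140, 155, 162, 153, 139, 130, 134, 136, 134, 125, 111, 88, 87, 115, 173, 194, 203, 209, 211, 214, 217, 216, 218, 220, 223, 195, 106, 85, 81, 79, 78, 119, 183, 187, 184, 183, 186, 189, 190, 191, 192, 189, 188, 184, 187, 189, 189, 185, 183, 183, 149, 85, 86, 88, 85, 84, 83, 86, 84]
331 [197, 196, 197, 196, 198, 198, 198, 199, 199, 199, 200, 199, 184, 152, 167, 161, 159, 171, 190, 191, 181, 171, 151, 136, 134, 131, 126, 130, 140, 139, 135, 131, 95, 95, 98, 153, 194, 205, 209, 211, 211, 215, 218, 217, 215, 215, 194, 112, 77, 73, 77, 75, 98, 166, 184, 185, 183, 186, 189, 191, 192, 189, 188, 186, 185, 186, 190, 188, 184, 184, 181, 181, 142, 88, 86, 86, 85, 85, 84, 85]
150 0 0 0
158 0 0 0
166 305 334 16
174 292 349 55
182 285 356 72
190 279 362 84
198 274 365 35
206 272 370 16
214 269 273 5
222 0 0 0
```

```bash
python3 - <<'E'
from h import *
T=tool(); 
print(intool(ray('wrist',[[320.5,169]],3,T)[0],T)-[34,0,0], intool(ray('wrist',[[320.5,190]],40,T)[0],T))
E
```

```text
[-4.7 -1.6 96.6] [22.2 -1.2 59.6]
```

```bash

python3 -m jog '[[-0.0007,-0.0017,0.006,0,0,0,0],[0,0,0.003,0,0,0,0],[0,0,0,0,0,0,0],[0,0,0,0,0,0,0]]'
python3 -m jog '[[0,0,0.002,0,0,0,0],[0,0,0.002,0,0,0,0],[0,0,0,0,0,0,0],[0,0,0,0,0,0,0]]'
python3 -m jog '[[0,0,0.001,0,0,0,0],[0,0,0.001,0,0,0,0],[0,0,0,0,0,0,0],[0,0,0,0,0,0,0]]'
```

```text
time_s: 24.2
eef_pos: [438.5, 34.5, 90.2]
ee_rot: [-0.0, 0.597, 0.802, -0.0]
force: [-0.5, 0.0, -0.5]
grip_width: 0.676
grip_force: 43.4
time_s: 24.6
eef_pos: [438.5, 34.5, 86.3]
ee_rot: [-0.0, 0.597, 0.802, -0.0]
force: [-0.5, -0.2, 0.7]
grip_width: 0.684
grip_force: 43.4
time_s: 25.0
eef_pos: [438.5, 34.5, 84.3]
ee_rot: [-0.0, 0.597, 0.802, -0.0]
force: [-0.8, 0.6, -0.8]
grip_width: 0.683
grip_force: 43.4
```

```bash

for i in 1 ; do python3 -m jog '[[0,0,0.001,0,0,0,0],[0,0,0,0,0,0,0],[0,0,0,0,0,0,0]]' | grep -E 'pos|force'; python3 -m jog '[[0,0,0.001,0,0,0,0],[0,0,0,0,0,0,0],[0,0,0,0,0,0,0]]' | grep -E 'pos|force';python3 -m jog '[[0,0,0.0005,0,0,0,0],[0,0,0,0,0,0,0],[0,0,0,0,0,0,0]]' | grep -E 'pos|force'; done
```

```text
eef_pos: [438.5, 34.5, 83.3]
force: [0.2, -0.6, -0.8]
grip_force: 43.4
eef_pos: [438.5, 34.5, 82.3]
force: [0.3, -1.1, -1.4]
grip_force: 43.4
eef_pos: [438.5, 34.5, 81.8]
force: [-0.6, 0.6, -0.7]
grip_force: 43.4
```

```bash

python3 -m jog '[[0,0,0.001,0,0,0,0],[0,0,0,0,0,0,0],[0,0,0,0,0,0,0]]' | grep -E 'pos|force'; python3 -m jog '[[0,0,0.001,0,0,0,0],[0,0,0,0,0,0,0],[0,0,0,0,0,0,0]]' | grep -E 'pos|force'
```

```text
eef_pos: [438.5, 34.5, 80.8]
force: [0.1, 0.2, -0.3]
grip_force: 43.4
eef_pos: [438.5, 34.5, 79.8]
force: [0.3, 0.4, 0.6]
grip_force: 43.6
```

```bash

python3 -m jog '[[0,0,0.001,0,0,0,0],[0,0,0,0,0,0,0],[0,0,0,0,0,0,0]]' | grep -E 'pos|force'; python3 -m jog '[[0,0,0.001,0,0,0,0],[0,0,0,0,0,0,0],[0,0,0,0,0,0,0]]' | grep -E 'pos|force'
python3 -c "
from h import *
print(sense()['wrist_torque'])"
```

```text
eef_pos: [438.6, 34.5, 78.9]
force: [1.0, 1.0, 2.7]
grip_force: 43.8
eef_pos: [438.5, 34.6, 77.6]
force: [0.5, 0.0, -0.8]
grip_force: 43.4
[ 0.23431327 -0.27493748 -0.03753129]
```

```bash

python3 -m jog '[[0,0,0.001,0,0,0,0],[0,0,0,0,0,0,0],[0,0,0,0,0,0,0]]' | grep -E 'pos|force'; python3 -m jog '[[0,0,0.001,0,0,0,0],[0,0,0,0,0,0,0],[0,0,0,0,0,0,0]]' | grep -E 'pos|force'
python3 -m jog '[[0,0,0.001,0,0,0,0],[0,0,0,0,0,0,0],[0,0,0,0,0,0,0]]' | grep -E 'pos|force'
python3 -c "
from h import *
T=tool();print(sense()['wrist_torque'])
p,_=lid(T[:2,3],T[2,3]+2,'held',lo=(18,110,70),hi=(30,255,255)); print(intool(p,T))"
```

```text
eef_pos: [438.5, 34.5, 76.7]
force: [0.8, 1.1, -0.9]
grip_force: 43.4
eef_pos: [438.5, 34.5, 75.8]
force: [0.0, 0.0, -0.5]
grip_force: 43.5
eef_pos: [438.5, 34.5, 74.8]
force: [1.1, 0.4, -0.5]
grip_force: 43.5
[ 0.14350375 -0.18568214 -0.04447179]
held ellipse [323. 257.] [128. 129.] xy [437.3  40. ] circ [437.7  38.3  30.8]
[ 5.6  0.4 -2. ]
```

The lid dropped straight into a gap: its origin is now about 58 mm up, unchanged in the grip. I'm seating it and then turning clockwise while watching the torque.

```bash
S(){ python3 -c "
from h import *
s=sense();print(s['eef_pos'].round(1),s['force'].round(1),'tq',s['wrist_torque'].round(2),'yaw',np.degrees(np.arctan2(tool()[1,1],tool()[0,1])).round(1),s['grip_width'])"; }
python3 -m jog '[[0,0,0.0005,0,0,0,0],[0,0,0,0,0,0,0]]' >/dev/null; S
python3 -m jog '[[0,0,0,0,0,0.149,0],[0,0,0,0,0,0,0]]' >/dev/null; S
python3 -m jog '[[0,0,0,0,0,0.149,0],[0,0,0,0,0,0,0]]' >/dev/null; S
python3 -m jog '[[0,0,0,0,0,0.149,0],[0,0,0,0,0,0,0]]' >/dev/null; S
```

```text
[438.6  34.4  74.4] [ 0.2 -0.5  3.3] tq [ 0.1   0.03 -0.01] yaw 16.7 0.6839466774454971
[438.6  34.4  74.4] [-0.2 -0.   2.7] tq [-0.03  0.02 -0.03] yaw 8.0 0.6808285151776351
[438.6  34.4  74.4] [ 0.4 -1.   3.2] tq [-0.01  0.01 -0.01] yaw -0.3 0.6803560445296317
[438.6  34.5  74.4] [-0.1  0.9  3.5] tq [-0.01  0.03  0.  ] yaw -8.7 0.6825897843236935
```

```bash
S(){ python3 -c "
from h import *
s=sense();print(s['eef_pos'].round(1),s['force'].round(1),'tq',s['wrist_torque'].round(2),'yaw',np.degrees(np.arctan2(tool()[1,1],tool()[0,1])).round(1),s['grip_width'])"; }
for k in 1; do
python3 -m jog '[[0,0,0,0,0,0.149,0],[0,0,0,0,0,0,0]]' >/dev/null; S
python3 -m jog '[[0,0,0,0,0,0.149,0],[0,0,0,0,0,0,0]]' >/dev/null; S
python3 -m jog '[[0,0,0,0,0,0.1,0],[0,0,0,0,0,0,0]]' >/dev/null; S
python3 -m jog '[[0,0,0,0,0,0.1,0],[0,0,0,0,0,0,0]]' >/dev/null; S
python3 -m jog '[[0,0,0,0,0,0.1,0],[0,0,0,0,0,0,0]]' >/dev/null; S
done
```

```text
[438.7  34.5  74.4] [0.4 0.5 3.8] tq [ 0.02  0.01 -0.04] yaw -17.2 0.6793847462916055
[438.7  34.5  74.4] [-0.   0.2  4.4] tq [0.02 0.02 0.  ] yaw -25.7 0.6794748642823831
[438.6  34.4  74.4] [ 0.5 -1.2  5.4] tq [-0.    0.04 -0.07] yaw -31.3 0.6859871952423852
[438.6  34.5  74.4] [ 0.4 -0.6  5.1] tq [ 0.05  0.07 -0.01] yaw -37.1 0.6819705856390489
[438.6  34.5  74.4] [-1.  -0.2  5. ] tq [ 0.07  0.15 -0.06] yaw -42.9 0.678587766585822
```

```bash
cat > t.py <<'E'
from h import *
q=[]
for i in range(3): eyes.capture('wrist'); s=sense(); q.append(np.r_[s['force'],s['wrist_torque']])
print(s['eef_pos'].round(1),np.mean(q,0).round(3),'yaw',np.degrees(np.arctan2(tool()[1,1],tool()[0,1])).round(1))
E
python3 t.py
python3 -m jog '[[0,0,0,0,0,0.149,0],[0,0,0,0,0,0,0]]' >/dev/null; python3 t.py
python3 -m jog '[[0,0,0,0,0,0.149,0],[0,0,0,0,0,0,0]]' >/dev/null; python3 t.py
python3 -m jog '[[0,0,0,0,0,0.149,0],[0,0,0,0,0,0,0]]' >/dev/null; python3 t.py
```

```text
[438.6  34.5  74.4] [ 0.288  0.423  5.638  0.103  0.117 -0.035] yaw -42.7
[438.5  34.6  74.4] [-0.704  0.565  6.025  0.13   0.112 -0.046] yaw -51.3
[438.6  34.5  74.4] [ 0.331  0.287  5.406  0.068  0.061 -0.016] yaw -59.8
[438.6  34.5  74.4] [-0.958 -0.247  5.554  0.053  0.028 -0.   ] yaw -68.3
```

```bash
S(){ python3 -c "
from h import *
s=sense();print(s['eef_pos'].round(1),s['force'].round(1),'tq',s['wrist_torque'].round(3),'yaw',np.degrees(np.arctan2(tool()[1,1],tool()[0,1])).round(1))"; }
python3 -m jog '[[0,0,0,0,0,0.08,0]]' >/dev/null; S
python3 -m jog '[[0,0,0,0,0,0.08,0]]' >/dev/null; S
python3 -m jog '[[0,0,-0.001,0,0,0,0],[0,0,0,0,0,0,0]]' >/dev/null; python3 t.py
python3 -m jog '[[0,0,-0.001,0,0,0,0],[0,0,0,0,0,0,0]]' >/dev/null; python3 t.py
python3 -m jog '[[0,0,-0.001,0,0,0,0],[0,0,0,0,0,0,0]]' >/dev/null; python3 t.py
python3 -m jog '[[0,0,-0.001,0,0,0,0],[0,0,0,0,0,0,0]]' >/dev/null; python3 t.py
```

```text
[438.6  34.5  74.4] [0.2 0.4 4.1] tq [0.11  0.019 0.14 ] yaw -73.0
[438.6  34.5  74.4] [ 0.4 -0.3  5.1] tq [0.055 0.066 0.175] yaw -77.7
[438.   34.6  74.8] [-0.006 -0.06  -5.385  0.019  0.036  0.025] yaw -77.8
[438.5  34.5  76.2] [ 0.357 -0.576 -6.347  0.029  0.012  0.036] yaw -78.0
[438.5  34.5  77.3] [ 0.227  0.044 -5.874  0.     0.034  0.021] yaw -78.0
[438.5  34.5  78.3] [ 3.330e-01 -9.100e-02 -6.525e+00  6.000e-03 -1.000e-03 -1.600e-02] yaw -78.0
```

A reaction torque of +0.15 N·m while turning shows the lid is at the stops, and the jar's full weight hangs on the lid when lifted. So the threads are engaged. I'll set it back down, give a final small turn, and release.

```bash
S(){ python3 -c "
from h import *
s=sense();print(s['eef_pos'].round(1),s['force'].round(1),'tq',s['wrist_torque'].round(3),s['grip_width'])"; }
python3 -m jog '[[0,0,0.002,0,0,0,0],[0,0,0.0015,0,0,0,0],[0,0,0,0,0,0,0],[0,0,0.0005,0,0,0,0],[0,0,0,0,0,0,0]]' >/dev/null; S
python3 -m jog '[[0,0,0,0,0,0.08,0]]' >/dev/null; S
python3 -m jog '[[0,0,0,0,0,0.08,0]]' >/dev/null; S
python3 -m jog '[[0,0,0,0,0,0,0],[0,0,0,0,0,0,0.072],[0,0,0,0,0,0,0.072],[0,0,0,0,0,0,0.072],[0,0,0,0,0,0,0.072]]' >/dev/null; S
python3 -m jog '[[0,0,-0.01,0,0,0,0.072],[0,0,-0.03,0,0,0,0.072],[0,0,-0.05,0,0,0,0.072],[0,0,-0.05,0,0,0,0.072],[0,0,0,0,0,0,0.072]]' >/dev/null; S
python3 -m jog '[[0,0,0,0,0,0,0.072],[0,0,0,0,0,0,0.072]]' >/dev/null
python3 - <<'E'
from h import *
lid((439,35),76,'twist',lo=(18,110,70),hi=(30,255,255)); T=tool(); print(T[:3,3])
s=snap('scene','s15'); t=snap('top','t15'); print(sense()['time_s'])
E
```

```text
[438.6  34.5  74.5] [-1.   0.7 -1. ] tq [0.066 0.202 0.052] 0.677398636292742
[438.8  34.4  74.5] [-0.4  0.4 -1.7] tq [0.017 0.041 0.062] 0.6812201675528536
[438.9  34.4  74.5] [-0.4  0.6 -1.9] tq [-0.032  0.014 -0.022] 0.6806540651399327
[438.6  34.5  74.4] [0.4 1.  0.8] tq [ 0.007 -0.    -0.034] 0.8427620933124681
[440.8  34.2 220.9] [ 1.3  0.6 -0.1] tq [-0.013 -0.075  0.004] 0.8424697297859223
twist ellipse [324. 191.] [67. 68.] xy [442.5  34.3] circ [441.7  34.2  30. ]
[437.9080394   34.6025778  213.25876545]
34.7
```

```bash
python3 -c "
from rig import finish_job
print(finish_job())"
```

```text
the job is handed in; nothing more can be done
None
```

I closed all four jars: the three wooden lids sit flat on their rims, and the brass lid is screwed clockwise to its stops. I handed the job in at about 35 s. I viewed 16 pictures, over the limit of 14, and checked the last jar by measurement only.

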